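Set the ratchet sample stand to its third notch and load the specimen carrier

ROBOT

A 7-joint arm with a two-finger parallel gripper is mounted at the origin on the work surface. World frame = base frame: x ahead of the robot, y to its left, z up, the work surface at z = 0. Lengths are in m, angles in rad, forces in N, time in s.
With the tool pointing down it reaches from about 0.425 to 0.95 m from the base axis. Payload 16.7 kg.
Tool frame: the origin (TCP) lies at the very end of the fingers, on their centre line; the grasp point (between the pads) lies 19 mm behind it; z points along the fingers, y is the line along which they close (so a half turn about z gives the same grasp; the last joint's range is limited). The gripper opens to 94 mm and grips with 3 to 60 N. Pads are 16 mm wide; open, the fingers measure 119 mm over their backs; the gripper's body (75 mm by 177 mm) begins 78 mm behind the grasp point.
Start: joints at [1.149, 0.426, 0.074, 1.606, -0.034, 1.111, -0.067], TCP at [0.182, -0.65, 0.205] pointing down, gripper open.
Joint ranges: [-2.85, 2.85], [-0.5, 2.14], [-1.23, 1.37], [0.21, 2.46], [-1.02, 4.16], [0.16, 2.05], [-2.73, 2.73]. Speed limits (rad/s): [1.89, 1.89, 2.39, 2.39, 3.01, 3.01, 3.01].

INTERFACE

Orientations are given as a unit quaternion [w, x, y, z].
In Python, from rig import * gives the robot as it stands.
- The arm moves only by the tool step_arm, never from a script. Its argument "series" is a list of rows, each an object with "xyz": the shift along the tool's x, y, z in cm, a list of three; "rotation": the turn, a rotation vector about the tool's x, y, z in rad, a list of three. In form: [{"xyz": [tx, ty, tz], "rotation": [rx, ry, rz]}, ...]. A call has 1 to 12 rows; each row is the pose to reach, as a shift and turn from the pose commanded when the call began, along the tool's axes at that moment; what a row does not reach only later rows make up. A row lasts 1/8 s, in which the tool goes at most 62.5 mm and 10.7 degrees, less where a joint would pass 70% of its speed; a pose out of reach is approached as far as the arm can. A call with a gripper value outside its range is refused whole. "hand" is the opening, from -1 (shut) to 1 (fully open), set as the call begins (left out, the last holds). The fingers move at their own pace and stop on an object; "newtons" is the grip in N (left out, the last holds). Time passes only in rows, so rows that repeat a pose let the fingers close. It gives the time, the measured TCP pose, the force, the opening and the grip force at its end, in the units of the state.
- get_state(): the state, without advancing time (a new reading comes with each control period).
- read_camera(name): name is "scene" or "top"; returns a dict with "color" (400x640x3 uint8, red, green, blue), "range_z" (400x640 float32, m along the optical axis (not along the pixel's ray), 0 where there is no reading), "vertical_fov" (degrees; the focal length in pixels is half the picture's height over the tangent of half this angle, whatever the lens; pixels are square), "cx", "cy" (the principal point, pixels), "camera_from_world" (4x4, takes a point from world to camera coordinates). Camera axes: x right, y down, z forward; pixel columns grow to the right and rows downward; lengths in m; the calibration is good to about 2 mm. A picture is of the moment at which its call begins.
- finish_job(): hands the job in; it is judged then, once.
The state is a dict: "time": time; "joints": joint angles; "qvel": joint speeds; "joint_efforts": joint torques, N m; "tcp_pos": TCP position; "eef_rot": TCP orientation; "ft_force": force on the tool from outside, world axes, zero at the start; "ft_torque": the same for the moment, N m; "finger_gap": opening from 0.0 (shut) to 1.0 (fully open); "gripper_force": force on a finger pad.
Only numpy, scipy, OpenCV 4.12 (cv2) and the standard library are available. Lean on these libraries where they do the work, as an engineer would, in place of code of your own. Each camera call takes 0.05 s, during which the arm holds its last target. There are 200 camera calls.

TASK

Lift the post of the ratchet sample stand by its head until the pawl has clicked exactly three times, never going on over the fourth tooth, and lower it gently until it rests on the pawl in that third notch. Then set the specimen carrier gently over the spigot on the head, fully home, let go, and leave the other things on the bench where they are.

Things in the scene. Friction and masses are not known exactly. Their poses are not given: they have to be found in the camera images.
- stand: The ratchet stand, bolted to the bench. Origin on the post's axis, at bench height. Steel base plate 130 (x) by 100 (y) by 12 mm, reaching from -50 to +80 mm in x; round sleeve; grey clamp collar 56 mm square, 30 mm high, with the pawl's housing pointing along +x to 58 mm from the axis. The collar is clamped at another height each time (its top 101 to 141 mm above the bench, not reported).
- head: The head on top of the stand's post: aluminium block 42 (x) by 30 (y) by 26 mm high; grip it across the 30 mm. Origin: centre of the block's underside, on the post's axis, 165 mm above the bench at the start; axes along the stand's. On the block stands a round steel spigot, 20 mm across, 14 mm high, with a tapered top, its tip 40 mm above the origin. Post and head weigh about 0.38 kg (0.3 to 0.46).
- post (a joint): Lift of the stand's vertical post (and head), m: 0 at the bottom stop, where it starts; 0.115 at the top. Four ratchet teeth, hidden in the sleeve at first: three 16 mm apart, the fourth 22 mm on. First click after 17 to 61 mm of lift (it depends on the collar's height), the next ones 16 mm apart. Lift about 3 mm past a click's drop in force for the pawl to be fully in; the post then sinks 0 to 7 mm until the pawl carries it.
- pawl (a joint): Place of the sprung pawl in the collar, m: 0 at the start and in notches 1 and 2, about 0.005 (pushed back) on the crests of teeth 1 to 3, -0.002 in notch 3, which is cut deeper, 0.009 on tooth 4, which is taller. Lifting takes 3 to 7 N between teeth, 3 to 8 N more over some 8 mm on teeth 1 to 3, and well under 3 N as it clicks. Tooth 4 follows right after notch 3; over about 10 mm past click 3 counts as over it.
- carrier_mid (a point): Centre (half-way up) of the specimen carrier: loose aluminium block 44 x 44 mm, 36 mm high, 0.11 to 0.2 kg, axes along its sides, standing on the bench. In its underside a central round socket, 25 mm across, 20 mm deep, for the spigot. Fully home, this centre lies 44 mm above the head's origin; any yaw will do. A brown mineral specimen, 26 mm across, 11 mm high, is bonded on top.
- puck: Bystander, not to be moved: round brass calibration puck, 36 mm across, 25 mm high, standing between the work places. Origin: centre of its underside.
- jar: Bystander, not to be moved: lidded glass jar, 56 mm across, 75 mm high. Origin: centre of its underside.
- driver: Bystander, not to be moved: screwdriver with a black handle, 130 mm long, lying. Origin: centre of its underside.
- cup: Bystander, not to be moved: small glass cup, 64 mm across, 70 mm high. Origin: centre of its underside.
- mouse: Bystander, not to be moved: white computer mouse, 100 x 58 x 28 mm. Origin: centre of its underside.
- disc: Bystander, not to be moved: flat steel disc, 56 mm across, 14 mm high. Origin: centre of its underside.

How it is judged:
On the way, in this order (a step that is already met when the one before it is completed fails the run):
1. tooth 1 pushes the pawl back (more than 3 mm) (value of joint pawl above 0.003 m).
2. click 1: the pawl snaps in under tooth 1 (value of joint pawl below 0.0015 m).
3. tooth 2 pushes the pawl back (more than 3 mm) (value of joint pawl above 0.003 m).
4. click 2: the pawl snaps in under tooth 2 (value of joint pawl below 0.0015 m).
5. tooth 3 pushes the pawl back (more than 3 mm) (value of joint pawl above 0.003 m).
6. click 3: the pawl snaps in under tooth 3 (value of joint pawl below -0.001 m).
7. the carrier sits on the head, fully home (horizontal distance between carrier_mid and head below 0.005 m and z of carrier_mid in the frame of head between 0.041 and 0.047 m and angle between carrier_mid's own z axis and vertical below 0.06 rad), for 0.2 s.
At the end, for the whole second after the job is handed in: The post rests on its pawl in the third notch (pawl more than 1 mm deeper in than at the start) and is still; the carrier sits upright (within 0.06 rad) on the head, within 5 mm of its axis and within 3 mm of fully home (all of step 7 and value of joint pawl below -0.001 m and velocity of joint post between -0.01 and 0.01 m/s); the robot touches nothing.
It fails at once if the post goes on over the fourth tooth (pawl pushed back more than 6.2 mm) (value of joint pawl above 0.0062 m).
It fails at once if the post is dropped (falls faster than 0.2 m/s) (velocity of joint post below -0.2 m/s).
It fails at once if the carrier is pressed on the head with more than 20 N (contact force between carrier and head above 20 N).
It fails at once if the carrier is tipped by more than 0.6 rad (angle between carrier_mid's own z axis and vertical above 0.6 rad).
It fails at once if a bystander is moved by more than 30 mm (distance of any of puck, jar, driver, cup, mouse, disc from where it was at the start of the episode above 0.03 m).
It also fails if it takes over 72 s, if anything falls off the work surface, if the arm or the gripper's body presses on something with over 40 N, if the wrist force passes 120 N, or if a joint passes its speed limit or range.

## Working session

There is one attempt and no reset: what is moved stays moved. The work goes in short steps, Python scripts to look and compute and a tool call to move; the robot and the scene stay as the last step left them, time stands still between calls to the robot, and variables do not carry over. Pictures are saved under pics/ and viewed, at most 10 in all, crops included, and the job is handed in when it is done.

Besides the shell and the picture viewer there is one more tool, called after "Emit:" as name(argument=value, ...), one argument or row to a line, values as JSON. step_arm: Moves the arm, as the interface text tells. Its arguments: {"type":"object","properties":{"series":{"type":"array"},"hand":{"type":"number"},"newtons":{"type":"number"}},"required":["series"]}

```bash
mkdir -p pics; ls; python3 - <<'E'
from rig import *
import cv2,numpy as np
s=get_state(); print(s)
for n in("scene","top"):
    c=read_camera(n); cv2.imwrite(f"pics/{n}0.png",c["color"][:,:,::-1]); np.savez(f"{n}0.npz",**c)
    print(n,c["vertical_fov"],c["cx"],c["cy"],np.round(c["camera_from_world"],3).tolist())
E
```

```text
pics
{'time': 0.0, 'joints': array([ 1.14846047,  0.42672125,  0.07385163,  1.606598  , -0.03406889,
        1.11078184, -0.06710926]), 'qvel': array([ 0.0002618 ,  0.0014249 ,  0.00061585,  0.00068146, -0.00039707,
        0.00027035,  0.00010921]), 'joint_efforts': array([ 5.48077321e-05, -9.35819077e+01,  3.66717651e+00, -4.54201913e+01,
       -4.88056708e-02,  2.02685228e-02,  1.36615377e-04]), 'tcp_pos': array([ 0.18173308, -0.6496314 ,  0.20478679]), 'eef_rot': array([-6.07966612e-04,  9.90711172e-01,  1.35981557e-01, -1.43893070e-04]), 'ft_force': array([ 0.51049971, -0.65904763,  0.09829709]), 'ft_torque': array([ 0.04874247,  0.00743228, -0.04008667]), 'gripper_force': 0.0, 'finger_gap': 1.0025545011837307}
scene 45.09922022063904 313.96628764093657 195.51050314339773 [[0.591, 0.807, -0.012, -0.32], [0.546, -0.411, -0.73, -0.209], [-0.594, 0.425, -0.683, 1.513], [0.0, 0.0, 0.0, 1.0]]
top 48.377089245697334 317.0697224975408 199.1391118887481 [[0.022, -1.0, 0.008, -0.036], [-0.999, -0.022, -0.049, 0.552], [0.049, -0.007, -0.999, 1.341], [0.0, 0.0, 0.0, 1.0]]
```

View pics/scene0.png

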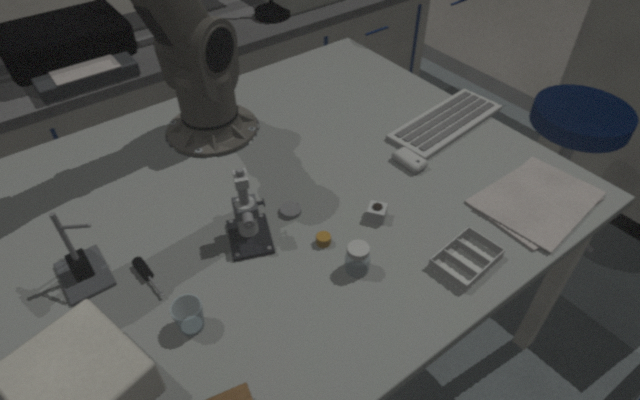

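View pics/top0.png

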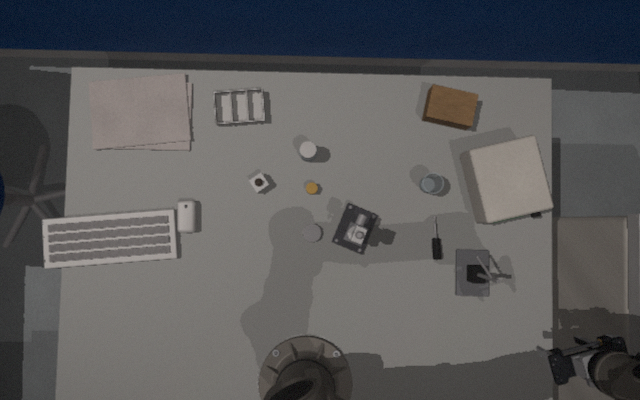

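The stand is at top (355,228) and scene (247,225), and the carrier is at top (260,182) and scene (376,210). The puck sits between them at top (312,188), with the jar at (308,150) and the disc at (312,232). Next I measure with the depth images.

```bash
cat > h.py <<'E'
import numpy as np, cv2
def cloud(c):
    h,w=c["range_z"].shape; f=h/2/np.tan(np.radians(float(c["vertical_fov"]))/2)
    v,u=np.mgrid[:h,:w]; z=c["range_z"]
    P=np.stack([(u-c["cx"])/f*z,(v-c["cy"])/f*z,z],-1)
    M=np.linalg.inv(c["camera_from_world"]); return P@M[:3,:3].T+M[:3,3]
def rect(W,m):
    n,l,st,ce=cv2.connectedComponentsWithStats(m.astype(np.uint8))
    for i in range(1,n):
        if st[i,4]<12: continue
        p=W[l==i]; r=cv2.minAreaRect((p[:,:2]*1000).astype(np.float32))
        print("px",ce[i].round(),"n",st[i,4],"med",np.median(p,0).round(4),"rect",np.round(r[0],1),np.round(r[1],1),round(r[2],1))
E
python3 - <<'E'
from h import *
for n,(a,b,c_,d) in (("top",(240,380,135,255)),("scene",(220,400,160,280))):
    c=dict(np.load(n+"0.npz")); W=cloud(c); z=W[...,2]
    roi=np.zeros(z.shape,bool); roi[c_:d,a:b]=1; roi&=c["range_z"]>0
    print(n,"bench",np.median(z[roi]))
    for lo,hi in ((.006,.018),(.018,.031),(.031,.052),(.06,.09),(.09,.15),(.182,.197),(.197,.22)):
        print(lo,hi); rect(W,roi&(z>lo)&(z<hi))
a=cv2.imread("pics/top0.png")[130:260,230:390]; b=cv2.imread("pics/scene0.png")[150:280,220:400]
z=np.hstack([cv2.resize(a,(400,325),interpolation=3),cv2.resize(b,(400,325),interpolation=3)])
cv2.imwrite("pics/crop0.png",np.clip(z*1.6,0,255).astype(np.uint8))
E
```

```text
top bench 0.00022302887600789134
0.006 0.018
px [354. 227.] n 860 med [ 0.4782 -0.1336  0.0117] rect [ 464.  -140.1] [101.6 134.6] 69.7
px [312. 233.] n 246 med [ 0.4498 -0.0106  0.0134] rect [450.6 -10.5] [51.7 54.7] 0.8
0.018 0.031
px [312. 188.] n 107 med [ 0.5849 -0.0073  0.0244] rect [583.8  -6. ] [33.3 33.2] 1.4
0.031 0.052
px [309. 157.] n 45 med [0.6736 0.0032 0.045 ] rect [680.7   2.2] [27.2 53.7] 15.8
px [259. 182.] n 211 med [0.5976 0.151  0.0369] rect [597.5 151.8] [44.7 43.5] 35.7
0.06 0.09
px [308. 150.] n 231 med [0.6929 0.0064 0.0745] rect [692.9   6.4] [47.8 46.9] 2.2
0.09 0.15
px [355. 229.] n 315 med [ 0.468  -0.1289  0.1033] rect [ 469.4 -131.7] [74.  86.9] 69.8
0.182 0.197
px [359. 235.] n 139 med [ 0.4516 -0.1344  0.1908] rect [ 451.7 -134.9] [29.8 41.5] 68.6
0.197 0.22
px [359. 235.] n 45 med [ 0.4519 -0.134   0.2036] rect [ 451.8 -135.3] [18.5 15.7] 89.8
scene bench 0.0008185331392481787
0.006 0.018
px [397. 161.] n 13 med [0.4762 0.3402 0.0122] rect [476.4 341.5] [ 7.7 21.3] 85.3
px [290. 209.] n 303 med [ 0.454  -0.0129  0.0137] rect [452.  -11.7] [54.  56.1
[... 936 characters left out ...]
0.0443] rect [703.4  -3.5] [54.3 33.5] 39.2
0.06 0.09
px [255. 216.] n 31 med [ 0.4859 -0.1262  0.0829] rect [ 487.7 -127.4] [14.3 31.9] 66.7
px [238. 220.] n 36 med [ 0.4701 -0.1635  0.0821] rect [ 473.8 -165.5] [14.5 32.1] 71.3
px [248. 226.] n 31 med [ 0.5058 -0.1569  0.0857] rect [ 505.7 -157. ] [22.7  6. ] 72.2
px [357. 250.] n 391 med [0.6996 0.0021 0.0747] rect [695.8   5.1] [47.9 49.7] 72.4
0.09 0.15
px [245. 207.] n 679 med [ 0.4656 -0.144   0.1053] rect [ 470.7 -132.8] [74.1 92.5] 69.0
0.182 0.197
px [240. 178.] n 158 med [ 0.4641 -0.1409  0.1908] rect [ 453.4 -135.8] [29.9 46.2] 68.5
0.197 0.22
px [239. 171.] n 60 med [ 0.4565 -0.1368  0.2031] rect [ 455.  -136.4] [17.7 17.4] 55.1
```

View pics/crop0.png

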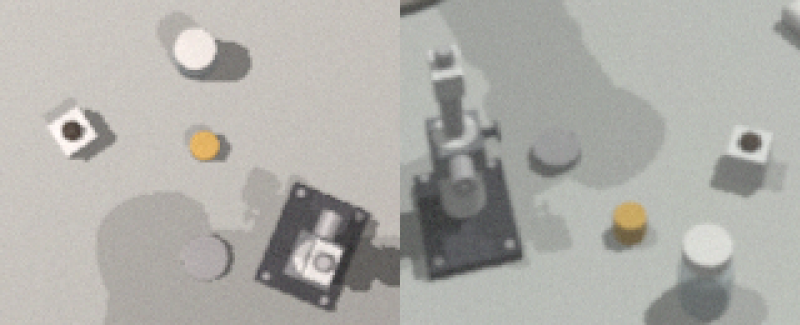

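```bash
cat >> h.py <<'E'
from scipy.spatial.transform import Rotation as R
def go(x,y,z,yaw):
    "print shift (cm) and rotvec in the tool's axes to reach the pose, tool down, tool x at yaw deg"
    from rig import get_state
    s=get_state(); q=s["eef_rot"]; A=R.from_quat([q[1],q[2],q[3],q[0]])
    T=R.from_euler("z",yaw,degrees=True)*R.from_euler("x",180,degrees=True)
    print("t",s["time"],"tcp",s["tcp_pos"].round(4),"F",s["ft_force"].round(2),"gap",round(s["finger_gap"],3),"j",np.round(s["joints"],2))
    print("shift cm",(A.inv().apply(np.array([x,y,z])-s["tcp_pos"])*100).round(2),"rot",(A.inv()*T).as_rotvec().round(3))
E
python3 - <<'E'
from h import *
c=dict(np.load("top0.npz")); W=cloud(c)
print("lab stand max z",W[240:310,445:520,2].max(), "collar", [np.percentile(W[205:255,335:380,2],p).round(4) for p in (50,60,70,80)])
go(.182,-.65,.36,15.6); go(.4525,-.1353,.36,-21)
E
```

```text
lab stand max z 1.366783974226949 collar [np.float64(0.0103), np.float64(0.0122), np.float64(0.0145), np.float64(0.0996)]
t 0.1 tcp [ 0.1818 -0.6496  0.2048] F [-0.36 -0.31  1.38] gap 1.001 j [ 1.15  0.43  0.07  1.61 -0.03  1.11 -0.07]
shift cm [ 1.000e-02  2.000e-02 -1.552e+01] rot [-0.001  0.     0.001]
t 0.1 tcp [ 0.1818 -0.6496  0.2048] F [-0.36 -0.31  1.38] gap 1.001 j [ 1.15  0.43  0.07  1.61 -0.03  1.11 -0.07]
shift cm [ 39.93 -42.26 -15.47] rot [-0.001  0.     0.639]
```

Emit:
step_arm(
  series=[
    {"xyz": [0, 0, -6], "rotation": [0, 0, 0]},
    {"xyz": [0, 0, -12], "rotation": [0, 0, 0]},
    {"xyz": [2, -2, -16], "rotation": [0, 0, 0.1]},
    {"xyz": [6, -6.3, -16], "rotation": [0, 0, 0.2]},
    {"xyz": [10, -10.6, -16], "rotation": [0, 0, 0.3]},
    {"xyz": [14.5, -15.4, -16], "rotation": [0, 0, 0.4]},
    {"xyz": [19, -20, -16], "rotation": [0, 0, 0.5]},
    {"xyz": [23.5, -25, -16], "rotation": [0, 0, 0.6]},
    {"xyz": [28, -29.5, -16], "rotation": [0, 0, 0.64]},
    {"xyz": [32.5, -34, -16], "rotation": [0, 0, 0.64]},
    {"xyz": [37, -39, -16], "rotation": [0, 0, 0.64]},
    {"xyz": [39.9, -42.3, -16], "rotation": [0, 0, 0.64]},
  ],
  hand=1,
  newtons=30,
)

```text
time: 1.6
tcp_pos: [0.4526, -0.1332, 0.3655]
eef_rot: [0.0, 0.983, -0.183, 0.0]
ft_force: [0.9, -0.7, -0.7]
finger_gap: 1.003
gripper_force: 0.0
```

Emit:
step_arm(
  series=[
    {"xyz": [0, 0, 0], "rotation": [0, 0, 0]},
    {"xyz": [0, 0, 0], "rotation": [0, 0, 0]},
    {"xyz": [0, 0, 0], "rotation": [0, 0, 0]},
  ],
)

```text
time: 1.98
tcp_pos: [0.4517, -0.1364, 0.3654]
eef_rot: [0.0, 0.983, -0.184, -0.0]
ft_force: [0.6, -0.4, -0.3]
finger_gap: 0.998
gripper_force: 0.0
```

```bash
python3 -c "
from h import *
go(.4525,-.1353,.158,-21)"
```

```text
t 1.975 tcp [ 0.4517 -0.1364  0.3654] F [ 0.57 -0.36 -0.26] gap 0.998 j [ 0.49 -0.01 -0.33  1.8  -0.    1.35 -1.78]
shift cm [ 0.04 -0.13 20.74] rot [ 0.     0.    -0.003]
```

Emit:
step_arm(
  series=[
    {"xyz": [0, -0.1, 4], "rotation": [0, 0, 0]},
    {"xyz": [0, -0.1, 8], "rotation": [0, 0, 0]},
    {"xyz": [0, -0.1, 12], "rotation": [0, 0, 0]},
    {"xyz": [0, -0.1, 15], "rotation": [0, 0, 0]},
    {"xyz": [0, -0.1, 17.5], "rotation": [0, 0, 0]},
    {"xyz": [0, -0.1, 19.5], "rotation": [0, 0, 0]},
    {"xyz": [0, -0.1, 20.6], "rotation": [0, 0, 0]},
    {"xyz": [0, -0.1, 20.6], "rotation": [0, 0, 0]},
    {"xyz": [0, -0.1, 20.6], "rotation": [0, 0, 0]},
  ],
)

```text
time: 3.1
tcp_pos: [0.4529, -0.1345, 0.1602]
eef_rot: [0.0, 0.983, -0.183, 0.0]
ft_force: [-0.2, -0.1, 0.5]
finger_gap: 1.0
gripper_force: 0.0
```

Emit:
step_arm(
  series=[
    {"xyz": [0, 0, 0], "rotation": [0, 0, 0]},
    {"xyz": [0, 0, 0], "rotation": [0, 0, 0]},
    {"xyz": [0, 0, 0], "rotation": [0, 0, 0]},
    {"xyz": [0, 0, 0], "rotation": [0, 0, 0]},
    {"xyz": [0, 0, 0], "rotation": [0, 0, 0]},
    {"xyz": [0, 0, 0], "rotation": [0, 0, 0]},
    {"xyz": [0, 0, 0], "rotation": [0, 0, 0]},
    {"xyz": [0, 0, 0], "rotation": [0, 0, 0]},
  ],
  hand=-1,
  newtons=40,
)

```text
time: 4.1
tcp_pos: [0.4524, -0.1344, 0.1595]
eef_rot: [0.0, 0.983, -0.183, -0.0]
ft_force: [-0.3, -2.0, -0.1]
finger_gap: 0.316
gripper_force: 40.0
```

Emit:
step_arm(
  series=[
    {"xyz": [0, 0, -0.3], "rotation": [0, 0, 0]},
    {"xyz": [0, 0, -0.6], "rotation": [0, 0, 0]},
    {"xyz": [0, 0, -0.8], "rotation": [0, 0, 0]},
    {"xyz": [0, 0, -0.8], "rotation": [0, 0, 0]},
  ],
)

```text
time: 4.6
tcp_pos: [0.4524, -0.1344, 0.1677]
eef_rot: [0.0, 0.983, -0.183, 0.0]
ft_force: [-1.1, -3.0, -1.0]
finger_gap: 0.313
gripper_force: 40.0
```

Emit:
step_arm(
  series=[
    {"xyz": [0, 0, -0.2], "rotation": [0, 0, 0]},
    {"xyz": [0, 0, -0.2], "rotation": [0, 0, 0]},
  ],
)

```text
time: 4.85
tcp_pos: [0.4524, -0.1344, 0.1697]
eef_rot: [0.0, 0.983, -0.183, -0.0]
ft_force: [-1.3, -4.6, -1.0]
finger_gap: 0.318
gripper_force: 40.0
```

Emit:
step_arm(
  series=[
    {"xyz": [0, 0, -0.2], "rotation": [0, 0, 0]},
    {"xyz": [0, 0, -0.2], "rotation": [0, 0, 0]},
  ],
)

```text
time: 5.1
tcp_pos: [0.4524, -0.1344, 0.1715]
eef_rot: [0.0, 0.983, -0.183, -0.0]
ft_force: [-1.0, -4.4, -3.3]
finger_gap: 0.317
gripper_force: 40.0
```

Emit:
step_arm(
  series=[
    {"xyz": [0, 0, -0.2], "rotation": [0, 0, 0]},
    {"xyz": [0, 0, -0.2], "rotation": [0, 0, 0]},
  ],
)

```text
time: 5.35
tcp_pos: [0.4524, -0.1344, 0.1734]
eef_rot: [0.0, 0.983, -0.183, -0.0]
ft_force: [0.2, -4.6, -5.2]
finger_gap: 0.318
gripper_force: 40.0
```

Emit:
step_arm(
  series=[
    {"xyz": [0, 0, -0.2], "rotation": [0, 0, 0]},
    {"xyz": [0, 0, -0.2], "rotation": [0, 0, 0]},
  ],
)

```text
time: 5.6
tcp_pos: [0.4524, -0.1344, 0.1754]
eef_rot: [0.0, 0.983, -0.183, -0.0]
ft_force: [0.8, -5.2, -5.4]
finger_gap: 0.319
gripper_force: 40.0
```

Emit:
step_arm(
  series=[
    {"xyz": [0, 0, -0.2], "rotation": [0, 0, 0]},
    {"xyz": [0, 0, -0.2], "rotation": [0, 0, 0]},
  ],
)

```text
time: 5.85
tcp_pos: [0.4524, -0.1344, 0.1774]
eef_rot: [0.0, 0.983, -0.183, -0.0]
ft_force: [0.3, -4.8, -6.2]
finger_gap: 0.315
gripper_force: 40.0
```

Emit:
step_arm(
  series=[
    {"xyz": [0, 0, -0.2], "rotation": [0, 0, 0]},
    {"xyz": [0, 0, -0.2], "rotation": [0, 0, 0]},
  ],
)

```text
time: 6.1
tcp_pos: [0.4524, -0.1344, 0.1796]
eef_rot: [0.0, 0.983, -0.183, -0.0]
ft_force: [-1.2, -4.2, -2.1]
finger_gap: 0.315
gripper_force: 40.0
```

Emit:
step_arm(
  series=[
    {"xyz": [0, 0, -0.2], "rotation": [0, 0, 0]},
    {"xyz": [0, 0, -0.2], "rotation": [0, 0, 0]},
  ],
)

```text
time: 6.35
tcp_pos: [0.4524, -0.1344, 0.1817]
eef_rot: [0.0, 0.983, -0.183, -0.0]
ft_force: [-1.8, -5.2, 1.1]
finger_gap: 0.318
gripper_force: 40.0
```

Emit:
step_arm(
  series=[
    {"xyz": [0, 0, -0.2], "rotation": [0, 0, 0]},
    {"xyz": [0, 0, -0.2], "rotation": [0, 0, 0]},
  ],
)

```text
time: 6.6
tcp_pos: [0.4525, -0.1344, 0.1838]
eef_rot: [0.0, 0.983, -0.183, 0.0]
ft_force: [-2.2, -5.2, 2.7]
finger_gap: 0.314
gripper_force: 40.0
```

Emit:
step_arm(
  series=[
    {"xyz": [0, 0, -0.2], "rotation": [0, 0, 0]},
    {"xyz": [0, 0, -0.2], "rotation": [0, 0, 0]},
  ],
)

```text
time: 6.85
tcp_pos: [0.4524, -0.1344, 0.1856]
eef_rot: [0.0, 0.983, -0.183, -0.0]
ft_force: [-1.9, -5.0, -2.1]
finger_gap: 0.318
gripper_force: 40.0
```

Emit:
step_arm(
  series=[
    {"xyz": [0, 0, -0.2], "rotation": [0, 0, 0]},
    {"xyz": [0, 0, -0.2], "rotation": [0, 0, 0]},
  ],
)

```text
time: 7.1
tcp_pos: [0.4524, -0.1344, 0.1875]
eef_rot: [0.0, 0.983, -0.183, -0.0]
ft_force: [-0.2, -4.9, -4.3]
finger_gap: 0.312
gripper_force: 40.0
```

Emit:
step_arm(
  series=[
    {"xyz": [0, 0, -0.2], "rotation": [0, 0, 0]},
    {"xyz": [0, 0, -0.2], "rotation": [0, 0, 0]},
  ],
)

```text
time: 7.35
tcp_pos: [0.4524, -0.1344, 0.1894]
eef_rot: [0.0, 0.983, -0.183, -0.0]
ft_force: [-0.4, -5.7, -5.6]
finger_gap: 0.318
gripper_force: 40.0
```

Emit:
step_arm(
  series=[
    {"xyz": [0, 0, -0.2], "rotation": [0, 0, 0]},
    {"xyz": [0, 0, -0.2], "rotation": [0, 0, 0]},
  ],
)

```text
time: 7.6
tcp_pos: [0.4524, -0.1343, 0.1914]
eef_rot: [0.0, 0.983, -0.183, -0.0]
ft_force: [1.4, -5.4, -5.6]
finger_gap: 0.314
gripper_force: 40.0
```

Emit:
step_arm(
  series=[
    {"xyz": [0, 0, -0.2], "rotation": [0, 0, 0]},
    {"xyz": [0, 0, -0.2], "rotation": [0, 0, 0]},
  ],
)

```text
time: 7.85
tcp_pos: [0.4524, -0.1344, 0.1933]
eef_rot: [0.0, 0.983, -0.183, -0.0]
ft_force: [0.2, -5.6, -5.6]
finger_gap: 0.319
gripper_force: 40.0
```

Emit:
step_arm(
  series=[
    {"xyz": [0, 0, -0.2], "rotation": [0, 0, 0]},
    {"xyz": [0, 0, -0.2], "rotation": [0, 0, 0]},
  ],
)

```text
time: 8.1
tcp_pos: [0.4524, -0.1344, 0.1955]
eef_rot: [0.0, 0.983, -0.183, -0.0]
ft_force: [-0.9, -4.4, -3.1]
finger_gap: 0.319
gripper_force: 40.0
```

Emit:
step_arm(
  series=[
    {"xyz": [0, 0, -0.2], "rotation": [0, 0, 0]},
    {"xyz": [0, 0, -0.2], "rotation": [0, 0, 0]},
  ],
)

```text
time: 8.35
tcp_pos: [0.4524, -0.1344, 0.1977]
eef_rot: [0.0, 0.983, -0.183, 0.0]
ft_force: [-2.6, -5.8, 1.1]
finger_gap: 0.316
gripper_force: 40.0
```

Emit:
step_arm(
  series=[
    {"xyz": [0, 0, -0.2], "rotation": [0, 0, 0]},
    {"xyz": [0, 0, -0.2], "rotation": [0, 0, 0]},
  ],
)

```text
time: 8.6
tcp_pos: [0.4525, -0.1344, 0.1998]
eef_rot: [0.0, 0.983, -0.183, 0.0]
ft_force: [-2.6, -4.3, 2.4]
finger_gap: 0.316
gripper_force: 40.0
```

Emit:
step_arm(
  series=[
    {"xyz": [0, 0, -0.2], "rotation": [0, 0, 0]},
    {"xyz": [0, 0, -0.2], "rotation": [0, 0, 0]},
  ],
)

```text
time: 8.85
tcp_pos: [0.4524, -0.1344, 0.2016]
eef_rot: [0.0, 0.983, -0.183, -0.0]
ft_force: [-1.2, -4.8, -2.3]
finger_gap: 0.315
gripper_force: 40.0
```

Emit:
step_arm(
  series=[
    {"xyz": [0, 0, -0.2], "rotation": [0, 0, 0]},
    {"xyz": [0, 0, -0.2], "rotation": [0, 0, 0]},
  ],
)

```text
time: 9.1
tcp_pos: [0.4524, -0.1344, 0.2035]
eef_rot: [0.0, 0.983, -0.183, -0.0]
ft_force: [-0.4, -5.4, -3.5]
finger_gap: 0.316
gripper_force: 40.0
```

Emit:
step_arm(
  series=[
    {"xyz": [0, 0, -0.2], "rotation": [0, 0, 0]},
    {"xyz": [0, 0, -0.2], "rotation": [0, 0, 0]},
  ],
)

```text
time: 9.35
tcp_pos: [0.4524, -0.1343, 0.2054]
eef_rot: [0.0, 0.983, -0.183, -0.0]
ft_force: [0.3, -5.7, -5.6]
finger_gap: 0.316
gripper_force: 40.0
```

Emit:
step_arm(
  series=[
    {"xyz": [0, 0, -0.2], "rotation": [0, 0, 0]},
    {"xyz": [0, 0, -0.2], "rotation": [0, 0, 0]},
  ],
)

```text
time: 9.6
tcp_pos: [0.4524, -0.1344, 0.2074]
eef_rot: [0.0, 0.983, -0.183, -0.0]
ft_force: [0.2, -4.8, -5.3]
finger_gap: 0.318
gripper_force: 40.0
```

Emit:
step_arm(
  series=[
    {"xyz": [0, 0, -0.2], "rotation": [0, 0, 0]},
    {"xyz": [0, 0, -0.2], "rotation": [0, 0, 0]},
  ],
)

```text
time: 9.85
tcp_pos: [0.4524, -0.1344, 0.2093]
eef_rot: [0.0, 0.983, -0.183, -0.0]
ft_force: [0.3, -5.1, -6.2]
finger_gap: 0.316
gripper_force: 40.0
```

Emit:
step_arm(
  series=[
    {"xyz": [0, 0, -0.2], "rotation": [0, 0, 0]},
    {"xyz": [0, 0, -0.2], "rotation": [0, 0, 0]},
  ],
)

```text
time: 10.1
tcp_pos: [0.4524, -0.1344, 0.2115]
eef_rot: [0.0, 0.983, -0.183, -0.0]
ft_force: [-1.3, -4.4, -2.9]
finger_gap: 0.315
gripper_force: 40.0
```

Emit:
step_arm(
  series=[
    {"xyz": [0, 0, -0.1], "rotation": [0, 0, 0]},
    {"xyz": [0, 0, -0.1], "rotation": [0, 0, 0]},
  ],
)

```text
time: 10.35
tcp_pos: [0.4524, -0.1344, 0.2125]
eef_rot: [0.0, 0.983, -0.183, -0.0]
ft_force: [-1.4, -5.9, -3.3]
finger_gap: 0.317
gripper_force: 40.0
```

Emit:
step_arm(
  series=[
    {"xyz": [0, 0, -0.1], "rotation": [0, 0, 0]},
    {"xyz": [0, 0, -0.1], "rotation": [0, 0, 0]},
  ],
)

```text
time: 10.6
tcp_pos: [0.4524, -0.1344, 0.2136]
eef_rot: [0.0, 0.983, -0.183, -0.0]
ft_force: [-1.3, -4.1, -1.6]
finger_gap: 0.32
gripper_force: 40.0
```

Emit:
step_arm(
  series=[
    {"xyz": [0, 0, -0.1], "rotation": [0, 0, 0]},
    {"xyz": [0, 0, -0.1], "rotation": [0, 0, 0]},
  ],
)

```text
time: 10.85
tcp_pos: [0.4524, -0.1344, 0.2147]
eef_rot: [0.0, 0.983, -0.183, -0.0]
ft_force: [-1.6, -4.6, -0.0]
finger_gap: 0.318
gripper_force: 40.0
```

Emit:
step_arm(
  series=[
    {"xyz": [0, 0, -0.05], "rotation": [0, 0, 0]},
    {"xyz": [0, 0, -0.05], "rotation": [0, 0, 0]},
  ],
)

```text
time: 11.1
tcp_pos: [0.4524, -0.1344, 0.2151]
eef_rot: [0.0, 0.983, -0.183, 0.0]
ft_force: [-2.0, -5.1, -0.7]
finger_gap: 0.319
gripper_force: 40.0
```

Emit:
step_arm(
  series=[
    {"xyz": [0, 0, 0.1], "rotation": [0, 0, 0]},
    {"xyz": [0, 0, 0.2], "rotation": [0, 0, 0]},
    {"xyz": [0, 0, 0.2], "rotation": [0, 0, 0]},
  ],
)

```text
time: 11.48
tcp_pos: [0.4526, -0.1344, 0.2144]
eef_rot: [0.0, 0.983, -0.183, 0.0]
ft_force: [-10.9, -3.2, 22.3]
finger_gap: 0.316
gripper_force: 40.0
```

Emit:
step_arm(
  series=[
    {"xyz": [0, 0, 0.1], "rotation": [0, 0, 0]},
    {"xyz": [0, 0, 0.1], "rotation": [0, 0, 0]},
  ],
)

```text
time: 11.72
tcp_pos: [0.4526, -0.1344, 0.2141]
eef_rot: [0.0, 0.983, -0.183, 0.001]
ft_force: [-15.0, -1.8, 34.3]
finger_gap: 0.312
gripper_force: 40.0
```

Emit:
step_arm(
  series=[
    {"xyz": [0, 0, 0.1], "rotation": [0, 0, 0]},
    {"xyz": [0, 0, 0.1], "rotation": [0, 0, 0]},
  ],
)

```text
time: 11.98
tcp_pos: [0.4528, -0.1345, 0.2138]
eef_rot: [0.001, 0.983, -0.183, 0.001]
ft_force: [-18.6, -1.1, 44.5]
finger_gap: 0.319
gripper_force: 40.0
```

Emit:
step_arm(
  series=[
    {"xyz": [0, 0, 0.05], "rotation": [0, 0, 0]},
    {"xyz": [0, 0, 0.05], "rotation": [0, 0, 0]},
  ],
)

```text
time: 12.22
tcp_pos: [0.4529, -0.1346, 0.2136]
eef_rot: [0.001, 0.983, -0.183, 0.001]
ft_force: [-21.1, -1.6, 49.2]
finger_gap: 0.316
gripper_force: 40.0
```

Emit:
step_arm(
  series=[
    {"xyz": [0, 0, -0.2], "rotation": [0, 0, 0]},
    {"xyz": [0, 0, -0.4], "rotation": [0, 0, 0]},
    {"xyz": [0, 0, -0.45], "rotation": [0, 0, 0]},
    {"xyz": [0, 0, -0.45], "rotation": [0, 0, 0]},
  ],
)

```text
time: 12.72
tcp_pos: [0.4527, -0.1345, 0.2154]
eef_rot: [0.0, 0.983, -0.183, 0.0]
ft_force: [-0.9, -6.5, 1.2]
finger_gap: 0.316
gripper_force: 40.0
```

Emit:
step_arm(
  series=[
    {"xyz": [0, 0, -0.1], "rotation": [0, 0, 0]},
    {"xyz": [0, 0, -0.1], "rotation": [0, 0, 0]},
  ],
)

```text
time: 12.98
tcp_pos: [0.4527, -0.1345, 0.2163]
eef_rot: [0.0, 0.983, -0.183, 0.0]
ft_force: [-0.5, -5.0, -1.6]
finger_gap: 0.316
gripper_force: 40.0
```

Emit:
step_arm(
  series=[
    {"xyz": [0, 0, 0.05], "rotation": [0, 0, 0]},
    {"xyz": [0, 0, 0.1], "rotation": [0, 0, 0]},
    {"xyz": [0, 0, 0.1], "rotation": [0, 0, 0]},
  ],
)

```text
time: 13.35
tcp_pos: [0.4527, -0.1345, 0.2155]
eef_rot: [0.0, 0.983, -0.183, 0.0]
ft_force: [-2.2, -4.4, 4.5]
finger_gap: 0.32
gripper_force: 40.0
```

```bash
python3 -c "
from h import *
from rig import *
c=read_camera('scene'); W=cloud(c); z=W[...,2]; m=np.zeros(z.shape,bool); m[120:280,200:300]=1
np.savez('scene1.npz',**c); cv2.imwrite('pics/s1.png',np.clip(cv2.resize(c['color'][120:260,180:320,::-1],(560,560),interpolation=3)*1.5,0,255).astype(np.uint8))
go(.45,-.13,.3,-21)"
```

```text
t 13.4 tcp [ 0.4527 -0.1345  0.2155] F [-1.98 -5.23  4.53] gap 0.318 j [ 0.48  0.1  -0.35  2.02  0.04  1.03 -1.83]
shift cm [-0.41 -0.32 -8.45] rot [ 0.    -0.001 -0.001]
```

View pics/s1.png

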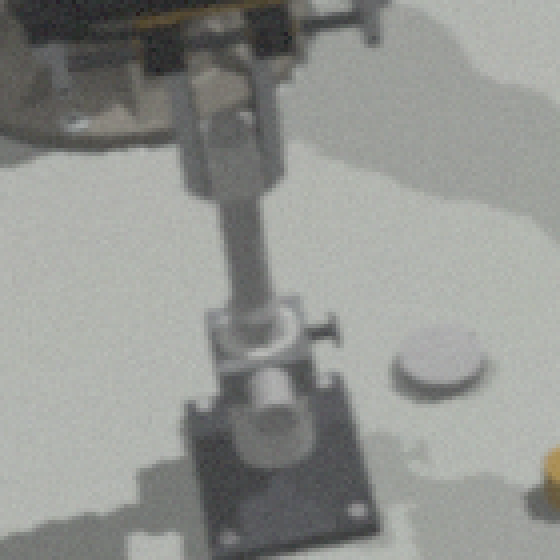

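The head (around crop pixel 230,150) is gripped and the post is raised. The force shows the pawl carrying it, so I release.

Emit:
step_arm(
  series=[
    {"xyz": [0, 0, 0], "rotation": [0, 0, 0]},
    {"xyz": [0, 0, 0], "rotation": [0, 0, 0]},
    {"xyz": [0, 0, 0], "rotation": [0, 0, 0]},
    {"xyz": [0, 0, 0], "rotation": [0, 0, 0]},
    {"xyz": [0, 0, 0], "rotation": [0, 0, 0]},
  ],
  hand=1,
)

```text
time: 14.02
tcp_pos: [0.4525, -0.1342, 0.215]
eef_rot: [-0.0, 0.983, -0.183, -0.0]
ft_force: [-0.3, -0.7, 0.1]
finger_gap: 0.811
gripper_force: 0.0
```

Emit:
step_arm(
  series=[
    {"xyz": [0, 0, -2], "rotation": [0, 0, 0]},
    {"xyz": [0, 0, -5], "rotation": [0, 0, 0]},
    {"xyz": [0, 0, -9], "rotation": [0, 0, 0]},
    {"xyz": [0, 0, -9], "rotation": [0, 0, 0]},
  ],
)

```text
time: 14.52
tcp_pos: [0.4538, -0.1344, 0.3076]
eef_rot: [0.0, 0.983, -0.183, 0.002]
ft_force: [-0.7, -1.0, -0.5]
finger_gap: 0.999
gripper_force: 0.0
```

```bash
python3 -c "
from h import *
go(.598,.1515,.1,35.7)"
```

```text
t 14.525 tcp [ 0.4538 -0.1344  0.3076] F [-0.68 -1.03 -0.53] gap 0.999 j [ 0.49  0.02 -0.34  1.89  0.01  1.23 -1.79]
shift cm [  3.1  -31.85  20.79] rot [ 0.002 -0.004 -0.99 ]
```

Emit:
step_arm(
  series=[
    {"xyz": [0.3, -3, 0], "rotation": [0, 0, -0.12]},
    {"xyz": [0.7, -7.5, 0], "rotation": [0, 0, -0.24]},
    {"xyz": [1.2, -12, 0], "rotation": [0, 0, -0.38]},
    {"xyz": [1.6, -16.5, 0], "rotation": [0, 0, -0.52]},
    {"xyz": [2.0, -21, 0], "rotation": [0, 0, -0.66]},
    {"xyz": [2.5, -25.5, 2], "rotation": [0, 0, -0.8]},
    {"xyz": [2.9, -29.5, 5], "rotation": [0, 0, -0.92]},
    {"xyz": [3.1, -31.9, 9], "rotation": [0, 0, -0.99]},
    {"xyz": [3.1, -31.9, 13], "rotation": [0, 0, -0.99]},
    {"xyz": [3.1, -31.9, 16], "rotation": [0, 0, -0.99]},
    {"xyz": [3.1, -31.9, 16], "rotation": [0, 0, -0.99]},
    {"xyz": [3.1, -31.9, 16], "rotation": [0, 0, -0.99]},
  ],
)

```text
time: 16.02
tcp_pos: [0.5963, 0.1526, 0.1459]
eef_rot: [-0.0, 0.952, 0.306, 0.0]
ft_force: [0.7, -0.0, 0.5]
finger_gap: 1.004
gripper_force: 0.0
```

```bash
python3 - <<'E'
from h import *
from rig import *
for n,(a,b,c_,d) in (("top",(330,400,200,270)),("scene",(210,280,130,200))):
    c=read_camera(n); W=cloud(c); z=W[...,2]; np.savez(n+"2.npz",**c)
    roi=np.zeros(z.shape,bool); roi[c_:d,a:b]=1; roi&=c["range_z"]>0
    for lo,hi in ((.232,.246),(.246,.27)): print(n,lo,hi); rect(W,roi&(z>lo)&(z<hi))
go(.598,.1515,.003,35.7)
E
```

```text
top 0.232 0.246
top 0.246 0.27
px [361. 235.] n 160 med [ 0.4512 -0.133   0.2486] rect [ 451.9 -134.6] [29.5 41.5] 68.1
scene 0.232 0.246
px [238. 163.] n 81 med [ 0.4719 -0.1426  0.2385] rect [ 471.  -142.9] [29.2  9. ] 73.6
scene 0.246 0.27
px [236. 154.] n 183 med [ 0.4593 -0.1388  0.2491] rect [ 454.  -136.1] [29.4 43.6] 68.6
t 16.125 tcp [0.5967 0.1526 0.1464] F [-0.26 -0.08  0.21] gap 1.0 j [ 0.1   0.45 -0.59  1.77  0.29  1.01 -1.55]
shift cm [ 0.02  0.16 14.34] rot [ 0.001 -0.002 -0.001]
```

Emit:
step_arm(
  series=[
    {"xyz": [0, 0.16, 4], "rotation": [0, 0, 0]},
    {"xyz": [0, 0.16, 8], "rotation": [0, 0, 0]},
    {"xyz": [0, 0.16, 11], "rotation": [0, 0, 0]},
    {"xyz": [0, 0.16, 13], "rotation": [0, 0, 0]},
    {"xyz": [0, 0.16, 14.2], "rotation": [0, 0, 0]},
    {"xyz": [0, 0.16, 14.2], "rotation": [0, 0, 0]},
    {"xyz": [0, 0.16, 14.2], "rotation": [0, 0, 0]},
  ],
)

```text
time: 17.0
tcp_pos: [0.5976, 0.1514, 0.004]
eef_rot: [0.0, 0.952, 0.306, 0.001]
ft_force: [-0.2, -0.1, 0.5]
finger_gap: 1.001
gripper_force: 0.0
```

Emit:
step_arm(
  series=[
    {"xyz": [0, 0, 0], "rotation": [0, 0, 0]},
    {"xyz": [0, 0, 0], "rotation": [0, 0, 0]},
    {"xyz": [0, 0, 0], "rotation": [0, 0, 0]},
    {"xyz": [0, 0, 0], "rotation": [0, 0, 0]},
    {"xyz": [0, 0, 0], "rotation": [0, 0, 0]},
    {"xyz": [0, 0, 0], "rotation": [0, 0, 0]},
    {"xyz": [0, 0, 0], "rotation": [0, 0, 0]},
    {"xyz": [0, 0, 0], "rotation": [0, 0, 0]},
  ],
  hand=-1,
  newtons=20,
)

```text
time: 18.0
tcp_pos: [0.5969, 0.1511, 0.003]
eef_rot: [-0.0, 0.952, 0.306, 0.0]
ft_force: [-0.1, 0.6, -0.7]
finger_gap: 0.464
gripper_force: 20.0
```

```bash
python3 - <<'E'
from h import *
for n,a,b,c_,d,lo,hi in (("top0",330,400,200,270,.184,.196),("top2",330,400,200,270,.240,.254),("scene0",210,280,130,200,.186,.195),("scene2",210,280,130,200,.244,.253)):
    W=cloud(dict(np.load(n+".npz")))[c_:d,a:b]; z=W[...,2]; m=(z>lo)&(z<hi); h,e=np.histogram(z[m],np.arange(lo,hi,.001)); print(n,np.median(z[m]),h.tolist(),lo)
    m=(z>hi+.006)&(z<hi+.02); print("  spigot",np.median(W[m],0).round(4),m.sum())
go(.598,.1515,.35,35.7)
E
```

```text
top0 0.19074029541739201 [2, 1, 6, 10, 13, 21, 25, 26, 17, 7, 8, 1] 0.184
  spigot [ 0.4517 -0.1348  0.2045] 32
top2 0.24711487560800904 [2, 0, 5, 11, 9, 15, 32, 27, 28, 11, 3, 7, 1, 0] 0.24
  spigot [ 0.4512 -0.1352  0.2612] 26
scene0 0.19111583259263787 [7, 2, 8, 20, 25, 41, 16, 12, 2] 0.186
  spigot [ 0.4543 -0.1367  0.2043] 45
scene2 0.24765265660709274 [5, 10, 25, 40, 26, 15, 7, 1, 5] 0.244
  spigot [ 0.4542 -0.1354  0.2607] 41
t 18.0 tcp [0.5969 0.1511 0.003 ] F [-0.12  0.61 -0.7 ] gap 0.464 j [ 0.03  0.62 -0.51  1.86  0.42  0.77 -1.65]
shift cm [ 1.10e-01  3.00e-02 -3.47e+01] rot [-0. -0. -0.]
```

Emit:
step_arm(
  series=[
    {"xyz": [0, 0, -1.5], "rotation": [0, 0, 0]},
    {"xyz": [0, 0, -5], "rotation": [0, 0, 0]},
    {"xyz": [0, 0, -10], "rotation": [0, 0, 0]},
    {"xyz": [0, 0, -15], "rotation": [0, 0, 0]},
    {"xyz": [0, 0, -20], "rotation": [0, 0, 0]},
    {"xyz": [0, 0, -25], "rotation": [0, 0, 0]},
    {"xyz": [0, 0, -29], "rotation": [0, 0, 0]},
    {"xyz": [0, 0, -32], "rotation": [0, 0, 0]},
    {"xyz": [0, 0, -32], "rotation": [0, 0, 0]},
  ],
  newtons=25,
)

```text
time: 19.12
tcp_pos: [0.5974, 0.1517, 0.3263]
eef_rot: [0.0, 0.952, 0.307, 0.002]
ft_force: [0.1, -0.3, -1.3]
finger_gap: 0.465
gripper_force: 25.0
```

Emit:
step_arm(
  series=[
    {"xyz": [-2, 1, 0], "rotation": [0, 0, 0]},
    {"xyz": [-5.5, 2.8, 0], "rotation": [0, 0, 0]},
    {"xyz": [-9.5, 4.9, 0], "rotation": [0, 0, 0]},
    {"xyz": [-13.5, 7, 0], "rotation": [0, 0, 0]},
    {"xyz": [-17.5, 9.1, 0], "rotation": [0, 0, 0]},
    {"xyz": [-21.5, 11.1, 0], "rotation": [0, 0, 0]},
    {"xyz": [-25, 13, 0], "rotation": [0, 0, 0]},
    {"xyz": [-27.5, 14.3, 0], "rotation": [0, 0, 0]},
    {"xyz": [-28.5, 14.8, 0], "rotation": [0, 0, 0]},
    {"xyz": [-28.5, 14.8, 0], "rotation": [0, 0, 0]},
    {"xyz": [-28.5, 14.8, 0], "rotation": [0, 0, 0]},
  ],
)

```text
time: 20.5
tcp_pos: [0.452, -0.1344, 0.3228]
eef_rot: [-0.0, 0.952, 0.307, 0.0]
ft_force: [-0.4, -0.3, -1.2]
finger_gap: 0.467
gripper_force: 25.0
```

```bash
python3 - <<'E'
from h import *
from rig import *
c=read_camera("scene"); W=cloud(c)
go(.4519,-.1351,.2505,35.7)
cv2.imwrite('pics/s3.png',np.clip(cv2.resize(c['color'][80:220,170:310,::-1],(560,560),interpolation=3)*1.5,0,255).astype(np.uint8))
E
```

```text
t 20.55 tcp [ 0.4521 -0.1344  0.3229] F [-0.35 -0.46 -2.1 ] gap 0.467 j [ 0.6   0.02 -0.45  1.86  0.01  1.26 -0.8 ]
shift cm [-0.06  0.05  7.24] rot [-0.    -0.     0.001]
```

View pics/s3.png

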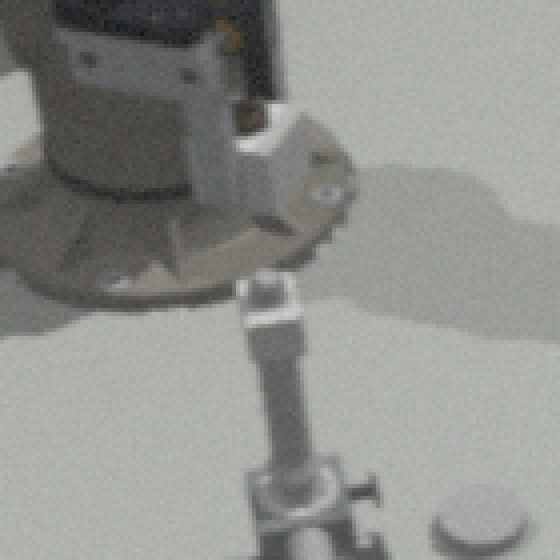

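The carrier (crop ~270,150) hangs over the head (crop ~270,300) with the spigot visible. I descend slowly, watching the force.

Emit:
step_arm(
  series=[
    {"xyz": [-0.05, 0.05, 1.5], "rotation": [0, 0, 0]},
    {"xyz": [-0.05, 0.05, 3.5], "rotation": [0, 0, 0]},
    {"xyz": [-0.05, 0.05, 5], "rotation": [0, 0, 0]},
    {"xyz": [-0.05, 0.05, 5.5], "rotation": [0, 0, 0]},
    {"xyz": [-0.05, 0.05, 5.5], "rotation": [0, 0, 0]},
  ],
)

```text
time: 21.18
tcp_pos: [0.4517, -0.136, 0.2679]
eef_rot: [-0.0, 0.952, 0.306, -0.0]
ft_force: [-0.2, 0.0, -2.0]
finger_gap: 0.466
gripper_force: 25.0
```

Emit:
step_arm(
  series=[
    {"xyz": [0, 0, 0.2], "rotation": [0, 0, 0]},
    {"xyz": [0, 0, 0.4], "rotation": [0, 0, 0]},
    {"xyz": [0, 0, 0.4], "rotation": [0, 0, 0]},
  ],
)

```text
time: 21.55
tcp_pos: [0.4516, -0.1361, 0.264]
eef_rot: [0.0, 0.952, 0.306, 0.0]
ft_force: [-1.2, 0.2, -0.4]
finger_gap: 0.466
gripper_force: 25.0
```

Emit:
step_arm(
  series=[
    {"xyz": [0, 0, 0.2], "rotation": [0, 0, 0]},
    {"xyz": [0, 0, 0.4], "rotation": [0, 0, 0]},
    {"xyz": [0, 0, 0.4], "rotation": [0, 0, 0]},
  ],
)

```text
time: 21.92
tcp_pos: [0.4515, -0.1361, 0.2598]
eef_rot: [-0.0, 0.952, 0.306, -0.0]
ft_force: [-0.1, 0.2, -0.7]
finger_gap: 0.465
gripper_force: 25.0
```

Emit:
step_arm(
  series=[
    {"xyz": [0, 0, 0.2], "rotation": [0, 0, 0]},
    {"xyz": [0, 0, 0.4], "rotation": [0, 0, 0]},
    {"xyz": [0, 0, 0.4], "rotation": [0, 0, 0]},
  ],
)

```text
time: 22.3
tcp_pos: [0.4515, -0.1361, 0.2558]
eef_rot: [-0.0, 0.952, 0.306, -0.0]
ft_force: [-0.7, -0.2, -1.4]
finger_gap: 0.463
gripper_force: 25.0
```

Emit:
step_arm(
  series=[
    {"xyz": [0.05, -0.05, 0.2], "rotation": [0, 0, 0]},
    {"xyz": [0.08, -0.06, 0.3], "rotation": [0, 0, 0]},
    {"xyz": [0.08, -0.06, 0.3], "rotation": [0, 0, 0]},
  ],
)

```text
time: 22.68
tcp_pos: [0.4519, -0.1351, 0.2529]
eef_rot: [-0.0, 0.952, 0.306, -0.0]
ft_force: [0.2, -0.1, -1.3]
finger_gap: 0.468
gripper_force: 25.0
```

Emit:
step_arm(
  series=[
    {"xyz": [0, 0, 0.1], "rotation": [0, 0, 0]},
    {"xyz": [0, 0, 0.1], "rotation": [0, 0, 0]},
  ],
)

```text
time: 22.92
tcp_pos: [0.4519, -0.1351, 0.2519]
eef_rot: [-0.0, 0.952, 0.306, -0.0]
ft_force: [-0.1, -0.4, -1.1]
finger_gap: 0.467
gripper_force: 25.0
```

Emit:
step_arm(
  series=[
    {"xyz": [0, 0, 0.05], "rotation": [0, 0, 0]},
    {"xyz": [0, 0, 0.05], "rotation": [0, 0, 0]},
  ],
)

```text
time: 23.18
tcp_pos: [0.4519, -0.1351, 0.2515]
eef_rot: [-0.0, 0.952, 0.306, 0.0]
ft_force: [-0.2, 0.2, -1.6]
finger_gap: 0.465
gripper_force: 25.0
```

Emit:
step_arm(
  series=[
    {"xyz": [0, 0, 0.05], "rotation": [0, 0, 0]},
    {"xyz": [0, 0, 0.05], "rotation": [0, 0, 0]},
  ],
)

```text
time: 23.42
tcp_pos: [0.4519, -0.1351, 0.251]
eef_rot: [-0.0, 0.952, 0.306, -0.0]
ft_force: [-0.2, -0.4, -1.5]
finger_gap: 0.465
gripper_force: 25.0
```

Emit:
step_arm(
  series=[
    {"xyz": [0, 0, 0.05], "rotation": [0, 0, 0]},
    {"xyz": [0, 0, 0.05], "rotation": [0, 0, 0]},
  ],
)

```text
time: 23.68
tcp_pos: [0.4519, -0.1352, 0.2505]
eef_rot: [-0.0, 0.952, 0.306, 0.0]
ft_force: [0.7, -0.6, -1.5]
finger_gap: 0.467
gripper_force: 25.0
```

Emit:
step_arm(
  series=[
    {"xyz": [0, 0, 0.05], "rotation": [0, 0, 0]},
    {"xyz": [0, 0, 0.05], "rotation": [0, 0, 0]},
  ],
)

```text
time: 23.92
tcp_pos: [0.4519, -0.1351, 0.2502]
eef_rot: [0.0, 0.952, 0.306, 0.0]
ft_force: [-1.9, 0.1, 3.6]
finger_gap: 0.466
gripper_force: 25.0
```

Emit:
step_arm(
  series=[
    {"xyz": [0, 0, 0.03], "rotation": [0, 0, 0]},
    {"xyz": [0, 0, 0.03], "rotation": [0, 0, 0]},
  ],
)

```text
time: 24.18
tcp_pos: [0.452, -0.1351, 0.25]
eef_rot: [0.0, 0.952, 0.306, 0.0]
ft_force: [-2.0, 1.3, 5.3]
finger_gap: 0.459
gripper_force: 25.0
```

Contact came at the expected height. Release and retreat.

Emit:
step_arm(
  series=[
    {"xyz": [0, 0, 0], "rotation": [0, 0, 0]},
    {"xyz": [0, 0, 0], "rotation": [0, 0, 0]},
    {"xyz": [0, 0, 0], "rotation": [0, 0, 0]},
    {"xyz": [0, 0, 0], "rotation": [0, 0, 0]},
    {"xyz": [0, 0, 0], "rotation": [0, 0, 0]},
  ],
  hand=1,
)

```text
time: 24.8
tcp_pos: [0.4519, -0.1352, 0.2497]
eef_rot: [-0.0, 0.952, 0.306, 0.0]
ft_force: [-0.4, 0.1, 1.2]
finger_gap: 0.96
gripper_force: 0.0
```

Emit:
step_arm(
  series=[
    {"xyz": [0, 0, -2], "rotation": [0, 0, 0]},
    {"xyz": [0, 0, -6], "rotation": [0, 0, 0]},
    {"xyz": [0, 0, -10], "rotation": [0, 0, 0]},
    {"xyz": [4, 0, -13], "rotation": [0, 0, 0]},
    {"xyz": [8, 0, -13], "rotation": [0, 0, 0]},
    {"xyz": [13, 0, -13], "rotation": [0, 0, 0]},
    {"xyz": [18, 0, -13], "rotation": [0, 0, 0]},
    {"xyz": [22, 0, -13], "rotation": [0, 0, 0]},
    {"xyz": [22, 0, -13], "rotation": [0, 0, 0]},
  ],
)

```text
time: 25.92
tcp_pos: [0.6319, -0.0044, 0.3784]
eef_rot: [-0.001, 0.951, 0.308, -0.001]
ft_force: [-1.4, -0.2, 0.1]
finger_gap: 1.001
gripper_force: 0.0
```

```bash
python3 - <<'E'
from h import *
from rig import *
for n,(a,b,c_,d) in (("top",(330,400,190,270)),("scene",(200,290,100,200))):
    c=read_camera(n); W=cloud(c); z=W[...,2]
    roi=np.zeros(z.shape,bool); roi[c_:d,a:b]=1; roi&=c["range_z"]>0
    for lo,hi in ((.277,.289),(.290,.3)): print(n,lo,hi); rect(W,roi&(z>lo)&(z<hi))
cv2.imwrite('pics/s4.png',np.clip(cv2.resize(c['color'][100:250,170:320,::-1],(560,560),interpolation=3)*1.5,0,255).astype(np.uint8))
E
```

```text
top 0.277 0.289
top 0.29 0.3
scene 0.277 0.289
px [235. 143.] n 286 med [ 0.4615 -0.1399  0.2834] rect [ 454.5 -135.2] [46.1 49.2] 34.6
scene 0.29 0.3
px [234. 138.] n 53 med [ 0.4572 -0.1361  0.293 ] rect [ 455.7 -136.1] [20.7 17.5] 65.5
```

View pics/s4.png

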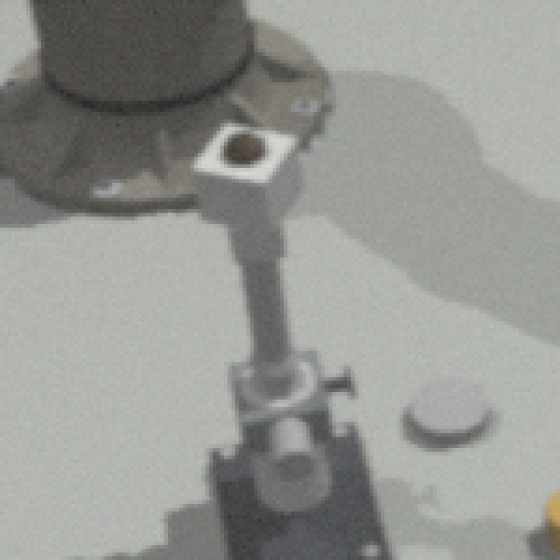

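The carrier (crop ~245,165) sits level on the head. Its top is at 0.2835 m against the 0.2835 expected, and it is centred. The post has not sunk.

```bash
python3 -c "
from rig import *
print(finish_job())"
```

```text
the job is handed in; nothing more can be done
None
```

I handed the job in at about 26 s: three clicks were felt in the lifting force, the post then held its height after release, and the carrier sits fully home and level on the head. I couldn't see the pawl, so its being in notch 3 rests on those forces. Lowering onto the pawl wasn't gentle on the first try (the wrist force reached about 49 N), and no verdict came back from the hand-in.

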